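# Walk the can crate into its spring dock

## Task

Without lifting or tipping it, creep the heavy crate of flattened cans along the bench into the steel dock by pushing its two back corners in turn, the left one first (left as you look from the crate towards the dock): two pushes on each, each of these swinging the crate clearly past square with the dock, by five degrees or more but never twenty-five. Then press it on against the sprung buffers until both spring catches have snapped in behind the crate's front cleats and hold it there with the weight still on top; do not ram it, and leave the other things on the bench alone.

Things in the scene. Friction and masses are not known exactly. Their poses are not given: they have to be found in the camera images.
- crate: Heavy flat wooden crate of flattened cans, 1.2 to 1.7 kg with its weight, 130 mm long (x), 150 wide (y), 60 high. Origin: centre of its underside; +x its front, which enters the dock first, +y its left. Flat back face at x = -65 mm. A dark cleat (x = 45 to 65, z = 9 to 59 mm) stands 18 mm proud of each side at the front: 186 mm wide there. Mass and friction vary: how far a push turns it must be watched.
- cleat_left (a point): Middle of the back face of the left front cleat, at x = 45, y = 84, z = 30 mm of the crate: the face the left catch holds.
- cleat_right (a point): The same on the right cleat, at x = 45, y = -84, z = 30 mm of the crate.
- back_left (a point): Left back corner of the crate, at x = -65, y = 75, z = 50 mm of the crate.
- back_right (a point): Right back corner of the crate, at x = -65, y = -75, z = 50 mm of the crate.
- weight: Round dark iron weight with a small button on top, 48 mm diameter, 24 mm high, lying on the cans inside the crate's 7 mm high rim (top 77 mm above the bench). Origin at the centre of its underside, 53 mm above the bench.
- dock: Low steel dock fixed to the bench, at most 40 mm high. Origin on the bench, on its centre line, level with the tips of the two catches; +x is the way the crate goes in, +y its left. Side rails (inner faces y = +-97 mm, 26 mm high) run from x = 5 to 85 mm; two guides flare out at its mouth, back to x = -116 mm. Latched, the crate's origin lies about x = -45 mm, y within 5 mm, square to the dock.
- guide_left: Left flared guide plate of the dock's mouth, 75 mm long, 26 mm high, smooth waxed steel. Origin at its inner end (x = -54, y = 103 mm of the dock); its +x axis runs along the plate, forwards and inwards, turned 0.6 rad clockwise (from above) from the dock's x axis: a reference for which way the crate is swung.
- catch_left (a joint): Left spring catch: a 52 mm steel arm, top 25 mm up, pinned at x = -48, y = 108 mm of the dock and pointing forwards and inwards to its tip near x = 0, y = 82 mm. 0 rad = sprung fully in; about 0.35 when a cleat pushes it aside (about 2 N at the tip); it snaps back to 0 when the cleat has passed.
- catch_right (a joint): Right spring catch, the mirror image of the left.
- basin: Turquoise plastic basin, 260 mm wide, 85 mm high, bystander. Origin at the centre of its underside.
- tongs: Steel tongs, 230 mm long, lying flat, bystander. Origin at the middle, on the bench; x along them.
- block: Wooden block 120 x 70 x 45 mm, bystander. Origin at the centre of its underside.
- can_pile: Flattened pile of aluminium cans, about 150 mm across, 33 mm high, bystander. Origin under its first can.
- flat_can: One flattened can, 72 mm across, 11 mm high, bystander. Origin at the centre of its underside.
- flat_can2: Another flattened can of the same size, bystander.
- buffer_mid (a point): Point on the dock's centre line 12 mm beyond the catch tips, 25 mm up, between two separately sprung rubber buffers (y = +-55 mm, z = 10 to 40 mm). Their faces stand level with it, give or take 2.5 mm (to be felt), give way up to 22 mm and push back 0.85 N per mm each. The crate's front must press them in by about 8 mm for its cleats to pass the catches.
Mind the look-alikes: they are no part of the job. There is more than one size of the weight; the one meant has the size given above.

How it is judged (in metres and radians):
On the way, in this order (a step that is already met when the one before it is completed fails the run):
1. left back corner pushed ahead: the crate is swung at least 4 degrees clockwise of the dock (angle between the x axis of crate and the x axis of guide_left, either way round below 0.53 rad), for 0.1 s.
2. right back corner pushed ahead: swung at least 4 degrees the other way (angle between the x axis of crate and the x axis of guide_left, either way round above 0.67 rad), for 0.1 s.
3. left corner ahead a second time (angle between the x axis of crate and the x axis of guide_left, either way round below 0.53 rad), for 0.1 s.
4. right corner ahead a second time (angle between the x axis of crate and the x axis of guide_left, either way round above 0.67 rad), for 0.1 s.
At the end, for the whole second after the job is handed in: Both cleats are past the catch tips (within 3 mm), both catches sprung in behind them (within 0.12 rad), the crate centred in the dock within 12 mm, flat on the bench (under 6 mm up, tilt under 0.06 rad), at rest, its weight still on the cans (x of each of cleat_left, cleat_right in the frame of dock above -0.003 m and x of crate in the frame of dock below -0.025 m and y of crate in the frame of dock between -0.012 and 0.012 m and value of joint each of catch_left, catch_right below 0.12 rad and height (world z) of crate below 0.006 m and angle between crate's own z axis and vertical below 0.06 rad and linear speed of crate below 0.01 m/s and z of weight in the frame of crate above 0.045 m and horizontal distance between weight and crate below 0.07 m); the robot touches nothing.
It fails at once if the crate lifted off the bench (20 mm) (height (world z) of crate above 0.02 m).
It fails at once if the crate tipped by more than 0.2 rad (angle between crate's own z axis and vertical above 0.2 rad).
It fails at once if the crate slewed more than 0.5 rad (29 degrees) from square (angle between the x axis of crate and the x axis of guide_left, either way round below 0.1 rad or angle between the x axis of crate and the x axis of guide_left, either way round above 1.1 rad).
It fails at once if the crate rammed: pushed with more than 45 N (contact force between the fingers and crate above 45 N).
It fails at once if another thing on the bench moved by more than 20 mm (distance of any of basin, tongs, block, can_pile, flat_can, flat_can2 from where it was at the start of the episode above 0.02 m).
It also fails if it takes over 72 s, if anything falls off the work surface, if the arm or the gripper's body presses on something with over 40 N, if the wrist force passes 120 N, or if a joint passes its speed limit or range.

## Robot

A 6-joint arm with a two-finger parallel gripper is mounted at the origin on the work surface. World frame = base frame: x ahead of the robot, y to its left, z up, the work surface at z = 0. Lengths are in mm, angles in degrees, forces in N, time in s.
With the tool pointing down it reaches from about 350 to 850 mm from the base axis. Payload 8.1 kg.
Tool frame: the origin (TCP) lies at the very end of the fingers, on their centre line; the grasp point (between the pads) lies 19 mm behind it; z points along the fingers, y is the direction in which the jaws open and shut (so a half turn about z gives the same grasp; the last joint's range is limited). The gripper opens to 85 mm and grips with 20 to 120 N. Pads are 22 mm wide; open, the fingers measure 114 mm over their backs; the gripper's body (76 mm by 85 mm) begins 54 mm behind the grasp point. The pads swing forward as they close: fully open they stand 13 mm farther back than shut.
Start: joints at [-78.461, 7.471, 85.268, -0, 87.261, -4.893], TCP at [169.751, -575.491, 208.292] pointing down, gripper open.
Joint ranges: [-169.43, 169.43], [-51.17, 129.36], [1.28, 143.12], [-76.62, 256.62], [0, 156.53], [-152.29, 152.29]. Speed limits (degrees/s): [136.94, 136.94, 159.86, 180, 180, 180].

## Interface

Orientations are given as [roll, pitch, yaw] about the fixed x, y, z axes, in that order (R = Rz(yaw) Ry(pitch) Rx(roll)).
In Python, from bench import r gives the robot as it stands.
- The arm moves only by the shell command python3 -m crank 'ROWS' [OPENING] [FORCE]. ROWS is JSON, a list that holds one entry, the list of rows, each a list of 6 numbers: the shift along the tool's x, y, z in m, then the turn, a rotation vector about the tool's x, y, z in rad. A call has 1 to 10 rows; each row is the pose to reach, as a shift and turn from the pose measured when the call began, along the tool's axes at that moment; what a row does not reach only later rows make up. A row lasts 1/8 s, in which the tool goes at most 62.5 mm and 10.7 degrees, less where a joint would pass 70% of its speed; a pose out of reach is approached as far as the arm can. A call with a gripper value outside its range is refused whole. OPENING is the closure, from 0 (fully open) to 1 (shut), set as the call begins (- or left out, the last holds). The fingers move at their own pace and stop on an object; FORCE is the grip in N (left out, the last holds). Time passes only in rows, so rows that repeat a pose let the fingers close. It gives the time, the measured TCP pose, the force and the opening at its end, in the units of the state.
- r.sense(): the state, without advancing time (a new reading comes with each control period).
- r.snapshot(name): name is "scene" or "top" or "wrist"; returns (picture, depth): 400x640x3 uint8, blue, green, red; 400x640 float32, mm along the optical axis (not along the pixel's ray), 0 where there is no reading.
- r.get_calibration(name): a dict with "mtx" (3x3 intrinsics, pixels), "cam_to_world" (4x4, takes a point from camera to world coordinates). Camera axes: x right, y down, z forward; pixel columns grow to the right and rows downward; lengths in mm; the calibration is good to about 2 mm. A picture is of the moment at which its call begins: read the wrist's pose just before it. get_calibration takes no time and is no camera call; for the wrist camera it gives the pose at the moment of the call.
- r.hand_in(): hands the job in, once; it reports no verdict.
Trained networks look in the newest picture that a camera, given by its name, has taken for a name from the list of things; names that differ only in an ending like _2 or _b are one class to them, and where a whole thing is asked for, a point or a joint stands for the part that bears it (a point fixed in the world has none). Each returns a list of dicts, best first, with "conf" (0 to 1); they miss things now and then, are a little off and sometimes report something else, mostly with a low value. They report only what shows in the picture. A call takes as long as a camera call. They do not tell look-alikes from the thing itself.
- r.look_for(thing, camera): "extent" ([left, top, right, bottom] in pixels, round what is visible of it).
- r.landmark_of(thing, camera): "pixel" ([column, row] in pixels: a listed point, or the origin of a listed thing).
The state is a dict: "time": time; "joint_pos": joint angles; "qd": joint speeds; "joint_efforts": joint torques, N m; "tool_pos": TCP position; "tcp_rot": TCP orientation; "ft_force": force on the tool from outside, world axes, zero at the start; "wrist_torque": the same for the moment, N m; "finger_gap": finger opening in mm.
Only numpy, scipy, OpenCV 4.12 (cv2) and the standard library are available. Lean on these libraries where they do the work, as an engineer would, in place of code of your own. Each camera call takes 0.05 s, during which the arm holds its last target.

## Working session

There is one attempt and no reset: what is moved stays moved. The work goes in short steps, Python scripts to look and compute and a shell command to move; the robot and the scene stay as the last step left them, time stands still between calls to the robot, and variables do not carry over. Pictures are saved under pics/ and viewed, and the job is handed in when it is done.

```bash
ls -la; mkdir -p pics
python3 - <<'E'
from bench import r
import cv2,json
s=r.sense(); print(s)
for n in ("scene","top","wrist"):
    p,d=r.snapshot(n); cv2.imwrite(f"pics/{n}0.png",p)
    c=r.get_calibration(n); print(n,c)
E
```

```text
total 12
drwxr-xr-x  3 agent agent 4096 Dec  6 22:53 .
drwxr-xr-x 23 root  root  4096 Dec  6 22:53 ..
drwxr-xr-x  2 agent agent 4096 Dec  6 22:53 pics
{'time': 0.0, 'joint_pos': array([-7.84594110e+01,  7.51407619e+00,  8.53321553e+01,  4.31543357e-04,
        8.72622529e+01, -4.89299695e+00]), 'qd': array([-0.02133299,  0.0100101 ,  0.08547774, -0.00566753, -0.0626742 ,
       -0.01174887]), 'joint_efforts': array([ 4.78547823e-03, -5.69397533e+01, -5.00542295e+01,  8.47995739e-05,
        1.50554627e-02, -2.27523003e-05]), 'tool_pos': array([ 169.64310823, -574.87434282,  207.2276822 ]), 'tcp_rot': array([-1.79891948e+02, -9.68262020e-03,  1.64335558e+01]), 'ft_force': array([-0.75883761,  0.62966079, -0.05106993]), 'wrist_torque': array([0.06754599, 0.00100532, 0.06433508]), 'finger_gap': 85.53729434038087}
scene {'mtx': array([[372.47239033,   0.        , 323.44080475],
       [  0.        , 372.47239033, 195.53037044],
       [  0.        ,   0.        ,   1.        ]]), 'cam_to_world': array([[-8.56705110e-01,  4.28179492e-01, -2.87608549e-01,
         7.79555361e+02],
       [
[... 600 characters left out ...]
,
       [ 2.44118485e-03, -8.23789755e-02, -9.96598086e-01,
         1.26289186e+03],
       [ 0.00000000e+00,  0.00000000e+00,  0.00000000e+00,
         1.00000000e+00]])}
wrist {'mtx': array([[357.84987567,   0.        , 324.99490093],
       [  0.        , 357.84987567, 195.43559434],
       [  0.        ,   0.        ,   1.        ]]), 'cam_to_world': array([[ 2.82263989e-01, -9.24306446e-01, -2.56874747e-01,
         2.36305378e+02],
       [-9.59336386e-01, -2.72197076e-01, -7.47158020e-02,
        -5.55767432e+02],
       [-8.60257629e-04,  2.67518871e-01, -9.63552237e-01,
         3.72525056e+02],
       [ 0.00000000e+00,  0.00000000e+00,  0.00000000e+00,
         1.00000000e+00]])}
```

View pics/scene0.png

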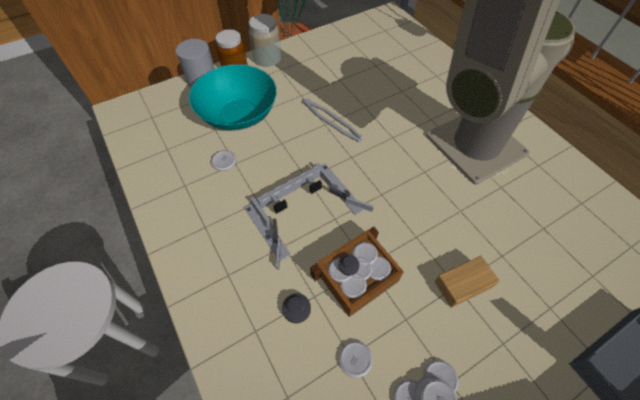

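View pics/top0.png

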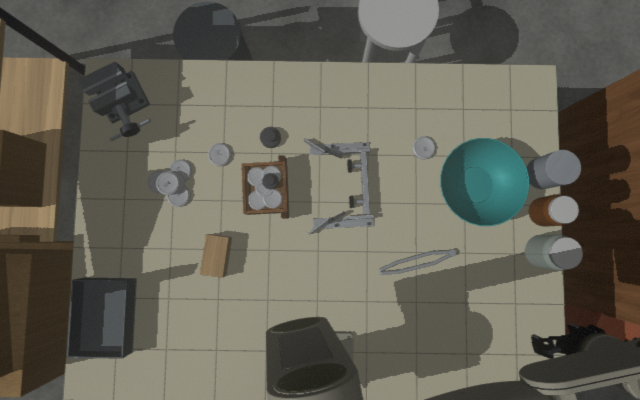

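View pics/wrist0.png

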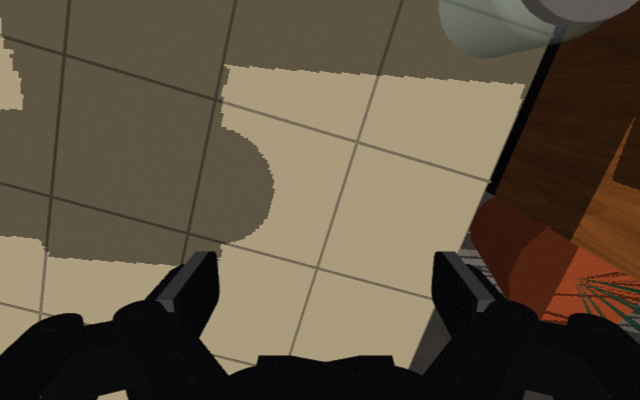

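The overhead view shows the crate at (265,187), with its front edge and cleats at column 285. The dock is at (340,185), mouth facing the crate, and a weight sits inside the crate at (270,181). A dark look-alike disc lies on the bench at (270,137). The block is at (215,255), the flat cans at (220,154) and (424,147), and the can pile at (172,183).

```bash
cat > h.py <<'E'
from bench import r
import numpy as np, cv2
def ray(name,px,cal=None):
    c=cal or r.get_calibration(name); K=c["mtx"];T=c["cam_to_world"]
    d=np.linalg.inv(K)@np.array([px[0],px[1],1.]); return T[:3,3],T[:3,:3]@d
def atz(name,px,z,cal=None):
    o,d=ray(name,px,cal); return o+d*(z-o[2])/d[2]
def tri(n1,p1,n2,p2):
    o1,d1=ray(n1,p1);o2,d2=ray(n2,p2)
    A=np.stack([d1,-d2],1);s=np.linalg.lstsq(A,o2-o1,rcond=None)[0]
    a=o1+s[0]*d1;b=o2+s[1]*d2; return (a+b)/2,np.linalg.norm(a-b)
def cloud(name,depth):
    c=r.get_calibration(name);K=c["mtx"];T=c["cam_to_world"]
    v,u=np.nonzero(depth>0);z=depth[v,u]
    P=np.stack([(u-K[0,2])/K[0,0]*z,(v-K[1,2])/K[1,1]*z,z],1)
    return P@T[:3,:3].T+T[:3,3],u,v
E
python3 - <<'E'
from h import *
names=["crate","cleat_left","cleat_right","back_left","back_right","weight","dock","guide_left","buffer_mid","block","flat_can","flat_can2","can_pile"]
hz=dict(cleat_left=30,cleat_right=30,back_left=50,back_right=50,weight=53,buffer_mid=25)
for n in ("top","scene"): r.snapshot(n)
for t in names:
    L={}
    for n in ("top","scene"):
        try: L[n]=r.landmark_of(t,n)
        except Exception as e: print(t,n,e); L[n]=[]
    for n in L:
        for q in L[n][:4]:
            print(t,n,np.round(q["pixel"],1),round(q["conf"],2),atz(n,q["pixel"],hz.get(t,0)).round(1))
    if L["top"] and L["scene"]:
        p,e=tri("top",L["top"][0]["pixel"],"scene",L["scene"][0]["pixel"]); print("   tri",p.round(1),round(e,1))
print(r.sense()["time"])
p,d=r.snapshot("top")
cv2.imwrite("pics/topc.png",cv2.resize(p[110:250,200:400],None,fx=4,fy=4,interpolation=cv2.INTER_CUBIC))
P,u,v=cloud("top",d)
img=np.zeros(d.shape+(3,));img[v,u]=P
np.save("topcloud.npy",img)
for (n,(c,w)) in dict(weight=(270,181),look=(270,137),rim=(246,187)).items(): print(n,img[w-1:w+2,c-1:c+2].reshape(-1,3).round(0).tolist()[:9:4])
E
```

```text
crate top [265.9 189.6] 0.8 [534.  163.1   0. ]
crate scene [357.  276.7] 0.64 [538.4 161.1   0. ]
   tri [536.  162.   -2.7] 4.6
cleat_left top [416.3 263.6] 0.16 [ 316.1 -295.5   30. ]
cleat_left scene [314.9 277.2] 0.9 [630.7 120.6  30. ]
   tri [   53.3 -1001.4 -3317. ] 90.8
cleat_right top [281.7 213.7] 0.77 [458.8 109.2  30. ]
cleat_right scene [374.9 240.2] 0.74 [457.7 114.3  30. ]
   tri [457.4 111.2  25.4] 4.3
back_left top [241.9 163.6] 0.73 [605.8 229.6  50. ]
back_left top [324.6 153.7] 0.62 [639.7 -17.1  50. ]
back_left scene [349.2 311.6] 0.65 [610.1 230.4  50. ]
   tri [607.8 230.1  43.6] 2.6
back_right top [242.7 211.9] 0.81 [461.4 222.6  50. ]
back_right scene [401.7 273.5] 0.78 [461.6 219.9  50. ]
   tri [461.9 221.2  52.9] 2.1
weight top [271.  139.9] 0.87 [678.4 144.2  53. ]
weight top [269.2 175.5] 0.76 [570.8 146.7  53. ]
weight scene [297.8 310.2] 0.65 [703.  172.5  53. ]
weight scene [347.9 267.3] 0.63 [558.8 146.1  53. ]
   tri [695.5 153.6 -18.9] 1.5
guide_left top [322.3 149.2] 0.55 [663.6  -9.4   0. ]
guide_left scene [282.1 241.7] 0.43 [649.1 -11.6   0. ]
[... 503 characters left out ...]

   tri [644.4 148.1 515.3] 202.7
flat_can2 top [220.5 153.7] 0.97 [644.4 307.7   0. ]
flat_can2 top [426.6 147.2] 0.6 [ 675.1 -335.4    0. ]
flat_can2 scene [223.8 164.2] 0.94 [ 678.9 -313.3    0. ]
flat_can2 scene [356.8 356.3] 0.78 [637.3 307.8   0. ]
   tri [644.4 148.1 515.3] 202.7
can_pile top [178.  194.8] 0.94 [513.6 434.3   0. ]
can_pile scene [437.1 381.6] 0.64 [522.2 433.4   0. ]
can_pile scene [317.3 279.2] 0.23 [622.9 118.    0. ]
   tri [516.5 436.4 -12.4] 5.8
1.55
weight [[555.0, 144.0, 74.0], [551.0, 140.0, 79.0], [548.0, 137.0, 79.0]]
look [[695.0, 154.0, 31.0], [692.0, 150.0, 33.0], [689.0, 147.0, 34.0]]
rim [[538.0, 217.0, 57.0], [536.0, 215.0, 49.0], [533.0, 212.0, 50.0]]
```

View pics/topc.png

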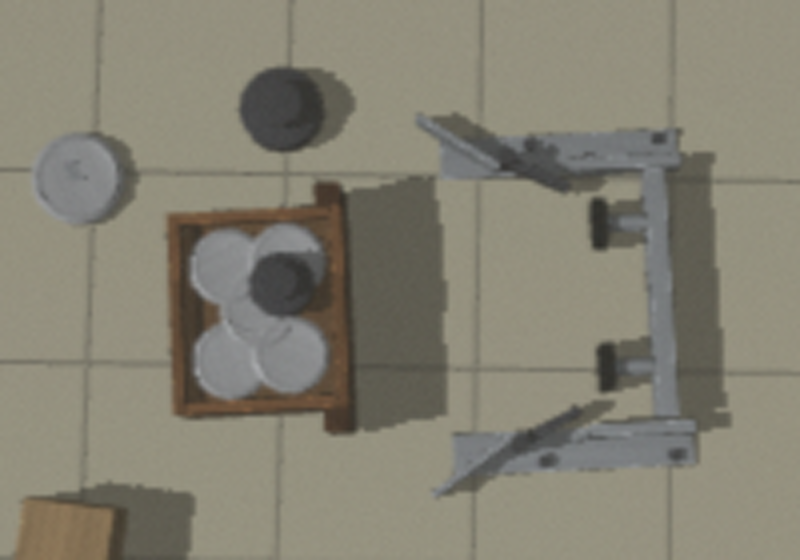

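Run:
```python
from h import *
f=lambda x,y,z: atz("top",(x/4+200-0.375,y/4+110-0.375),z)
pairs=dict(guideout=((420,116),(437,496),26),tips=((570,188),(608,405),25),buf=((592,223),(598,367),40),beamends=((678,131),(697,462),30))
for k,(a,b,z) in pairs.items():
    A=f(*a,z);B=f(*b,z);d=A-B; lat=d[:2]/np.linalg.norm(d[:2]); 
    fw=np.array([lat[1],-lat[0]])
    print(k,A.round(1),B.round(1),"mid",((A+B)/2).round(1),"len",np.linalg.norm(d).round(1),"fwd yaw",np.degrees(np.arctan2(fw[1],fw[0])).round(2))
for k,(a,b,z) in dict(crateback=((168,213),(176,415),60),cratefrontcl=((343,183),(353,430),59),left=((168,213),(320,205),60),right=((176,415),(326,407),60)).items():
    A=f(*a,z);B=f(*b,z);d=A-B;print(k,A.round(1),B.round(1),((A+B)/2).round(1),np.linalg.norm(d).round(1), np.degrees(np.arctan2(d[1],d[0])).round(1))
for nm in ("scene",):
    p,d=r.snapshot(nm); cv2.imwrite("pics/scc.png",cv2.resize(p[150:330,230:430],None,fx=4,fy=3.3,interpolation=cv2.INTER_CUBIC)[:594])
```

```text
guideout [690.2  45.   26. ] [400.3  26.5  26. ] mid [545.2  35.7  26. ] len 290.5 fwd yaw -86.35
tips [636.4 -70.7  25. ] [ 470.8 -101.4   25. ] mid [553.6 -86.   25. ] len 168.4 fwd yaw -79.48
buf [607.1 -87.   40. ] [498.3 -92.7  40. ] mid [552.7 -89.8  40. ] len 108.9 fwd yaw -87.01
beamends [ 680.8 -152.4   30. ] [ 428.7 -168.4   30. ] mid [ 554.7 -160.4   30. ] len 252.6 fwd yaw -86.38
crateback [606.3 228.4  60. ] [456.6 217.7  60. ] [531.4 223.1  60. ] 150.1 4.1
cratefrontcl [631.   99.4  59. ] [447.6  87.7  59. ] [539.3  93.6  59. ] 183.8 3.6
left [606.3 228.4  60. ] [614. 116.  60.] [610.2 172.2  60. ] 112.7 94.0
right [456.6 217.7  60. ] [464.2 107.8  60. ] [460.4 162.8  60. ] 110.1 93.9
```

View pics/scc.png

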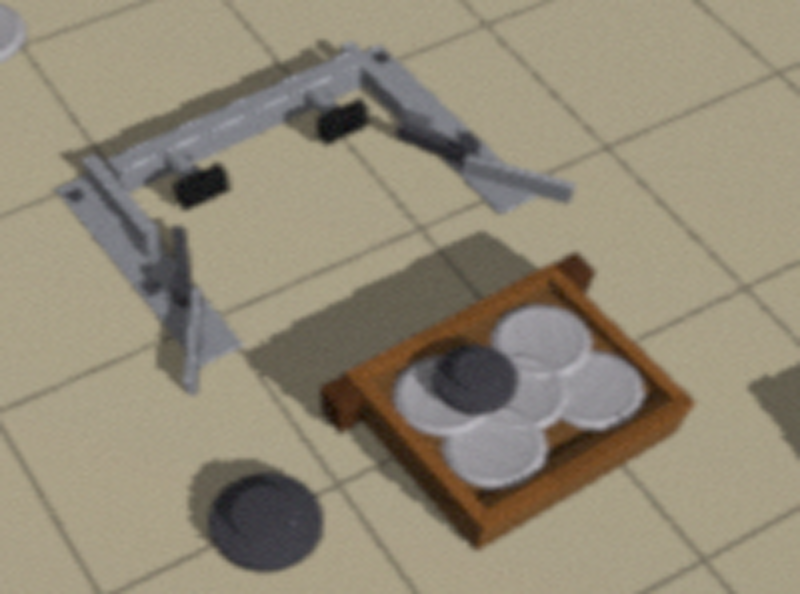

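Dock yaw comes out at about −86.4° with its origin near (553, −80). The crate is at (535, 158), square, about 194 mm short of latched. Only the disc in the crate at (270,181) fits the weight: top z ≈ 77 and small. The disc at (270,137) is a wider one lying on the bench, top at 33. That choice is clear in the crop above, and I won't grasp either of them. I'll close the fingers and travel behind the crate with tool x pointing backward along the dock.

```bash
cat >> h.py <<'E'
from scipy.spatial.transform import Rotation as Ro
YD=np.radians(-86.4); F=np.array([np.cos(YD),np.sin(YD)]); Lf=np.array([-F[1],F[0]]); O=np.array([553.,-80.5])
def d2w(x,y): return O+x*F+y*Lf
def w2d(p): q=np.asarray(p)[:2]-O; return np.array([q@F,q@Lf])
def go(x,y,z,yaw=93.6,dock=True):
    s=r.sense(); t=np.r_[d2w(x,y),z] if dock else np.array([x,y,z])
    R0=Ro.from_euler("xyz",s["tcp_rot"],degrees=True); R1=Ro.from_euler("xyz",[180,0,yaw],degrees=True)
    sh=R0.inv().apply(t-s["tool_pos"])/1000; tu=(R0.inv()*R1).as_rotvec()
    print("shift",sh.round(4),"turn",tu.round(4),"| tcp dock",w2d(s["tool_pos"]).round(1),"z",s["tool_pos"][2].round(1),"F",s["ft_force"].round(1),"t",round(s["time"],2))
E
python3 -c "
from h import *
go(-345,60,130)"
```

```text
shift [ 0.6427 -0.6894  0.0783] turn [-0.     -0.     -1.3468] | tcp dock [ 469.9 -413.6] z 208.3 F [-0.5 -0.4  0.2] t 1.65
```

```bash
python3 -m crank '[[[0.04,-0.043,0.0,0,0,-0.16],[0.08,-0.086,0.0,0,0,-0.32],[0.12,-0.129,0.0,0,0,-0.48],[0.16,-0.172,0.0,0,0,-0.64],[0.20,-0.215,0.0,0,0,-0.80],[0.24,-0.258,0.0,0,0,-0.96],[0.28,-0.301,0.0,0,0,-1.12],[0.32,-0.344,0.0,0,0,-1.28],[0.36,-0.387,0.0,0,0,-1.347],[0.40,-0.43,0.0,0,0,-1.347]]]' 1 60; python3 -c "
from h import *
go(-345,60,130)"
```

```text
time: 2.9
tool_pos: [432.5, -48.1, 208.7]
tcp_rot: [179.9, 0.0, 93.7]
ft_force: [0.6, -0.7, 0.2]
finger_gap: -0.1
shift [0.3049 0.1785 0.0788] turn [0.0013 0.0006 0.0013] | tcp dock [ -39.9 -118.2] z 208.7 F [ 0.6 -0.7  0.2] t 2.9
```

```bash
python3 -m crank '[[[0.05,0.03,0.0,0,0,0],[0.10,0.06,0.0,0,0,0],[0.15,0.09,0.0,0,0,0],[0.20,0.12,0.0,0,0,0],[0.25,0.15,0.0,0,0,0],[0.305,0.178,0.02,0,0,0],[0.305,0.178,0.05,0,0,0],[0.305,0.178,0.08,0,0,0],[0.305,0.178,0.08,0,0,0]]]'
python3 - <<'E'
from h import *
go(-345,60,15)
for n in ("top","wrist","scene"):
    p,d=r.snapshot(n); cv2.imwrite(f"pics/{n}1.png",p if n!="top" else cv2.resize(p[110:250,200:400],None,fx=4,fy=4,interpolation=cv2.INTER_CUBIC))
E
```

```text
time: 4.03
tool_pos: [588.4, 267.0, 125.2]
tcp_rot: [-179.7, 0.1, 93.7]
ft_force: [-0.0, 0.4, 0.2]
finger_gap: -0.1
shift [0.0006 0.0034 0.1102] turn [-0.0049  0.0024  0.0016] | tcp dock [-344.6   57.1] z 125.2 F [-0.   0.4  0.2] t 4.03
```

View pics/wrist1.png

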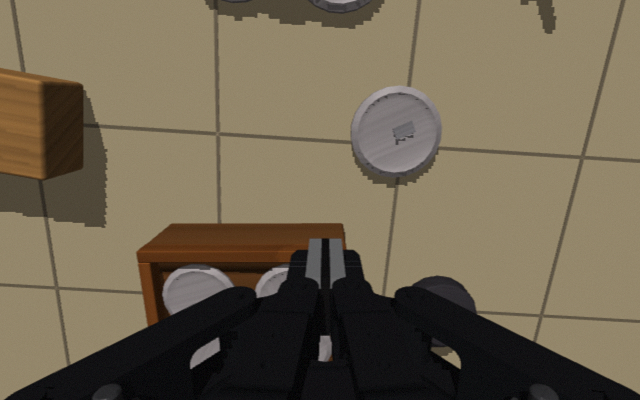

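View pics/scene1.png

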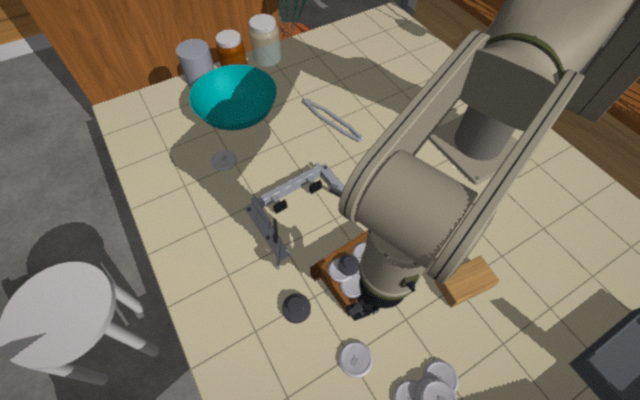

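View pics/top1.png

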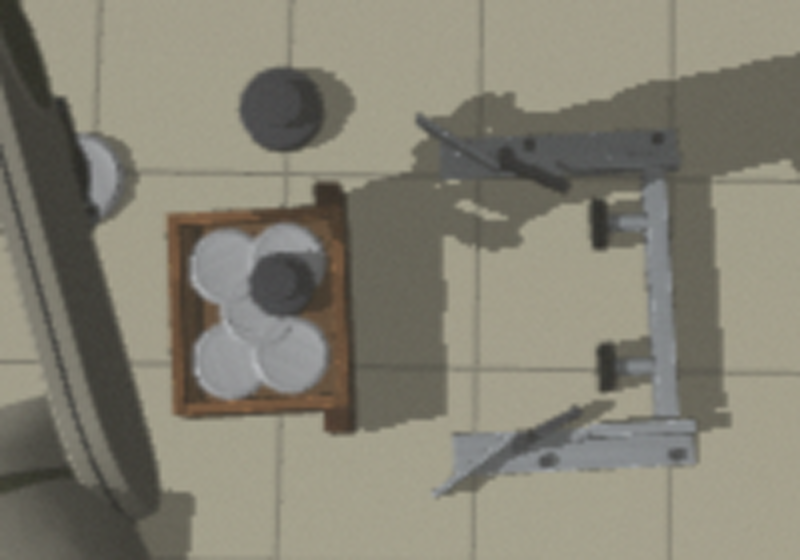

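The wrist view shows the shut fingers at (325,260), just behind the crate's back wall at (245,240). The flat can at (395,130) is well clear, and in the overhead view the crate is unmoved. Next I'll write a crate tracker (ECC registration on the rectified overhead picture), then descend.

```bash
cat >> h.py <<'E'
REF=(535.4,158.4,np.radians(-86.2))
def rect(img,pose,hx=62,hy=72,z=60):
    # sample world plane z in crate frame, 1px/mm ; u=x fwd, v=y left
    u,v=np.meshgrid(np.arange(-hx,hx+1),np.arange(-hy,hy+1)); c,s=np.cos(pose[2]),np.sin(pose[2])
    W=np.stack([pose[0]+c*u-s*v,pose[1]+s*u+c*v,np.full(u.shape,float(z))],-1)
    cal=r.get_calibration("top");T=np.linalg.inv(cal["cam_to_world"]);C=W@T[:3,:3].T+T[:3,3];P=C@cal["mtx"].T
    return cv2.remap(img,(P[...,0]/P[...,2]).astype(np.float32),(P[...,1]/P[...,2]).astype(np.float32),cv2.INTER_CUBIC)
def track(img,guess):
    """guess (x,y,yaw world) -> refined pose"""
    ref=cv2.GaussianBlur(cv2.cvtColor(rect(cv2.imread("pics/top0.png"),REF),cv2.COLOR_BGR2GRAY),(0,0),1.5); best=(-1,None)
    g=cv2.cvtColor(img,cv2.COLOR_BGR2GRAY)
    for da in np.radians([-12,-6,0,6,12]):
        gp=(guess[0],guess[1],guess[2]+da); H=100
        im=cv2.GaussianBlur(rect(g,gp,H,H),(0,0),1.5)
        w=np.array([[1,0,H-62.],[0,1,H-72.]],np.float32)
        try: cc,w=cv2.findTransformECC(ref,im,w,cv2.MOTION_EUCLIDEAN,(3,100,1e-5),None,3)
        except cv2.error: continue
        if cc>best[0]:
            q=w@np.array([62,72,1.])-H; a=np.arctan2(w[1,0],w[0,0]); c,s=np.cos(gp[2]),np.sin(gp[2])
            best=(cc,(gp[0]+c*q[0]-s*q[1],gp[1]+s*q[0]+c*q[1],gp[2]+a))
    return best
def crate(guess=None,save=None):
    import json
    if guess is None:
        try: guess=json.load(open("crate.json"))
        except Exception: guess=REF
    p,d=r.snapshot("top"); cc,po=track(p,guess)
    if save: cv2.imwrite(f"pics/{save}.png",cv2.resize(p[100:260,190:410],None,fx=3.6,fy=3.6,interpolation=cv2.INTER_CUBIC))
    if po is None: print("track failed"); return
    json.dump([float(v) for v in po],open("crate.json","w")); q=w2d(po); a=np.degrees(po[2]-YD)
    c,s=np.cos(po[2]-YD),np.sin(po[2]-YD); R=np.array([[c,-s],[s,c]])
    print("crate dock xy",q.round(1),"ang(+ccw)",a.round(2),"cc",round(cc,3),"BL",(q+R@[-65,75]).round(1),"BR",(q+R@[-65,-75]).round(1))
    return q,a
E
python3 - <<'E'
from h import *
crate(); crate((540,150,np.radians(-80)))
E
python3 -m crank '[[[0,0.005,0.04,0,0,0],[0,0.005,0.08,0,0,0],[0,0.005,0.112,0,0,0],[0,0.005,0.112,0,0,0]]]'
python3 -c "
from h import *
go(-320,60,15)"
```

```text
crate dock xy [-239.5   -2.6] ang(+ccw) 0.26 cc 0.997 BL [-304.9   72.1] BR [-304.2  -77.9]
crate dock xy [-239.5   -2.6] ang(+ccw) 0.23 cc 0.998 BL [-304.8   72.2] BR [-304.2  -77.8]
time: 4.78
tool_pos: [595.7, 267.4, 17.3]
tcp_rot: [180.0, 0.0, 93.6]
ft_force: [0.5, -0.2, 0.4]
finger_gap: -0.2
shift [-0.0245 -0.0045  0.0023] turn [0.0005 0.0008 0.0006] | tcp dock [-344.5   64.5] z 17.3 F [ 0.5 -0.2  0.4] t 4.78
```

```bash
python3 -m crank '[[[-0.01,0,0.002,0,0,0],[-0.02,0,0.002,0,0,0],[-0.024,0,0.002,0,0,0],[-0.027,0,0.002,0,0,0],[-0.030,0,0.002,0,0,0],[-0.033,0,0.002,0,0,0],[-0.036,0,0.002,0,0,0],[-0.039,0,0.002,0,0,0],[-0.042,0,0.002,0,0,0],[-0.045,0,0.002,0,0,0]]]'
python3 -c "
from h import *
go(-320,64.5,15);crate(save='p1')"
```

```text
time: 6.02
tool_pos: [600.0, 224.3, 16.5]
tcp_rot: [179.8, -0.1, 93.7]
ft_force: [4.5, 7.2, -0.5]
finger_gap: 0.1
shift [ 0.0187 -0.0015  0.0015] turn [ 0.0041 -0.0019  0.0011] | tcp dock [-301.3   66. ] z 16.5 F [ 4.5  7.2 -0.5] t 6.03
crate dock xy [-225.4   -8. ] ang(+ccw) 0.72 cc 0.832 BL [-291.3   66.1] BR [-289.4  -83.8]
```

View pics/p1.png

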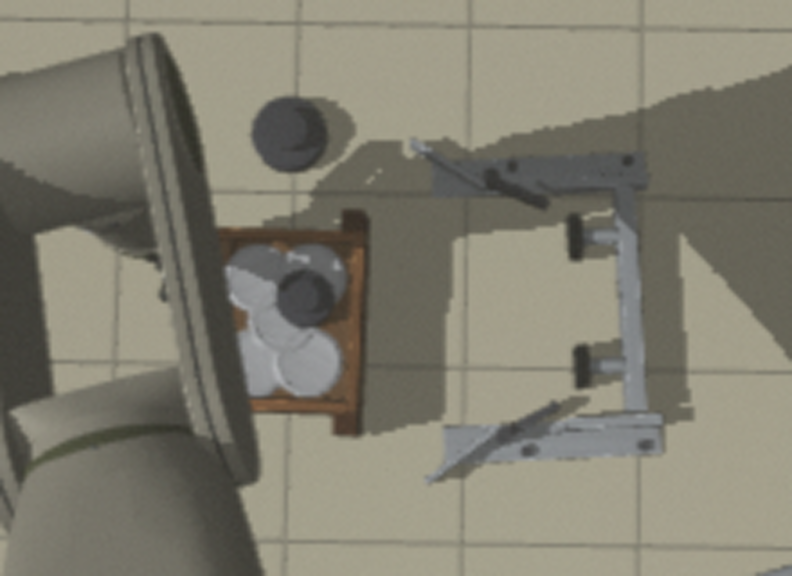

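The front edge at (367,213)–(358,435) has turned clockwise by roughly 4–5°. The arm hides the back of the crate, so the ECC match is poor. I'll measure the front edge from depth instead.

```bash
cat >> h.py <<'E'
def front(save=None,lo=40,hi=64,xr=(-190,60)):
    p,d=r.snapshot("top")
    if save: cv2.imwrite(f"pics/{save}.png",cv2.resize(p[100:260,190:410],None,fx=3.6,fy=3.6,interpolation=cv2.INTER_CUBIC))
    P,u,v=cloud("top",d); q=P[:,:2]-O; D=np.stack([q@F,q@Lf],1)
    m=(P[:,2]>lo)&(P[:,2]<hi)&(abs(D[:,1])<125)&(D[:,0]>xr[0])&(D[:,0]<xr[1]); D=D[m]
    # front edge: max x in bins of y
    b=np.round(D[:,1]/3).astype(int); e=np.array([[D[b==k,0].max(),D[b==k,1].mean()] for k in np.unique(b) if (b==k).sum()>=3])
    med=np.median(e[:,0]); e=e[abs(e[:,0]-med)<45]
    from scipy.optimize import least_squares
    f=least_squares(lambda t:t[0]+t[1]*e[:,1]-e[:,0],[med,0],loss="soft_l1",f_scale=1.5)
    a=-np.arctan(f.x[1]); # front dir (-sin a, cos a): dx/dy=-tan a
    res=f.fun; inl=abs(res)<5; lat=np.array([-np.sin(a),np.cos(a)]); t=e[inl]@lat
    fw=np.array([np.cos(a),np.sin(a)]); tc=(t.min()+t.max())/2; fx=np.array([f.x[0],0])@fw
    c=fw*(fx-65)+lat*tc
    R=np.stack([fw,lat],1)
    print("front: ang(+ccw)",np.degrees(a).round(2),"xy",c.round(1),"width",(t.max()-t.min()).round(1),"n",inl.sum(),"rms",np.std(res[inl]).round(2),"BL",(c+R@[-65,75]).round(1),"BR",(c+R@[-65,-75]).round(1),"t",round(r.sense()["time"],2))
    return c,a
E
python3 - <<'E'
from h import *
front()
E
```

```text
front: ang(+ccw) -4.35 xy [-230.   -6.] width 184.1 n 41 rms 0.7 BL [-289.1   73.7] BR [-300.5  -75.9] t 6.12
```

Depth tracking works: the crate is at −4.35° with the front edge fitting to 0.7 mm rms. The push force is about 8 N. I'll push the left corner 9 mm further.

```bash
python3 -m crank '[[[-0.003,0,0.002,0,0,0],[-0.006,0,0.002,0,0,0],[-0.009,0,0.002,0,0,0],[-0.010,0,0.002,0,0,0]]]'
python3 -c "
from h import *
front();go(-320,68,15)"
```

```text
time: 6.62
tool_pos: [602.5, 215.9, 16.1]
tcp_rot: [179.5, -0.3, 93.7]
ft_force: [3.1, 8.2, 0.4]
finger_gap: -0.1
front: ang(+ccw) -7.74 xy [-225.3   -7. ] width 181.3 n 34 rms 0.46 BL [-279.6   76.1] BR [-299.8  -72.5] t 6.67
shift [0.0274 0.     0.0012] turn [ 0.0084 -0.0043  0.0013] | tcp dock [-292.6   68. ] z 16.1 F [2.8 7.5 0.8] t 6.67
```

```bash
python3 -m crank '[[[0.015,0,0.001,0,0,0],[0.035,-0.005,0.001,0,0,0],[0.04,-0.05,0.001,0,0,0],[0.04,-0.095,0.001,0,0,0],[0.037,-0.136,0.001,0,0,0],[0.03,-0.136,0.001,0,0,0],[0.025,-0.136,0.001,0,0,0],[0.02,-0.136,0.001,0,0,0],[0.016,-0.136,0.001,0,0,0],[0.012,-0.136,0.001,0,0,0]]]'
python3 -c "
from h import *
front();go(-310,-68,15)"
```

```text
time: 7.92
tool_pos: [466.3, 220.5, 14.5]
tcp_rot: [179.5, -0.4, 93.6]
ft_force: [-5.5, 10.3, 3.9]
finger_gap: 0.1
front: ang(+ccw) -6.09 xy [-222.2   -7.2] width 184.3 n 38 rms 0.61 BL [-278.8   74.2] BR [-294.7  -74.9] t 7.97
shift [ 0.0045 -0.0003 -0.0005] turn [ 0.0079 -0.007   0.0006] | tcp dock [-305.5  -67.7] z 14.5 F [-4.   8.   4.3] t 7.97
```

```bash
python3 -m crank '[[[-0.003,0,0,0,0,0],[-0.006,0,0,0,0,0],[-0.009,0,0,0,0,0],[-0.012,0,0,0,0,0],[-0.015,0,0,0,0,0],[-0.018,0,0,0,0,0],[-0.021,0,0,0,0,0],[-0.024,0,0,0,0,0],[-0.027,0,0,0,0,0],[-0.030,0,0,0,0,0]]]'
python3 -c "
from h import *
front(save='p2');go(-310,-68,15)"
```

```text
time: 9.22
tool_pos: [467.9, 191.6, 14.4]
tcp_rot: [179.6, -0.6, 93.6]
ft_force: [-5.5, 8.3, 3.2]
finger_gap: 0.2
front: ang(+ccw) 3.02 xy [-204.2    2.5] width 185.3 n 38 rms 1.46 BL [-273.    73.9] BR [-265.1  -75.9] t 9.28
shift [ 0.0334 -0.0002 -0.0002] turn [ 0.0066 -0.0093  0.0001] | tcp dock [-276.6  -67.8] z 14.4 F [-4.   7.7  3.2] t 9.28
```

View pics/p2.png

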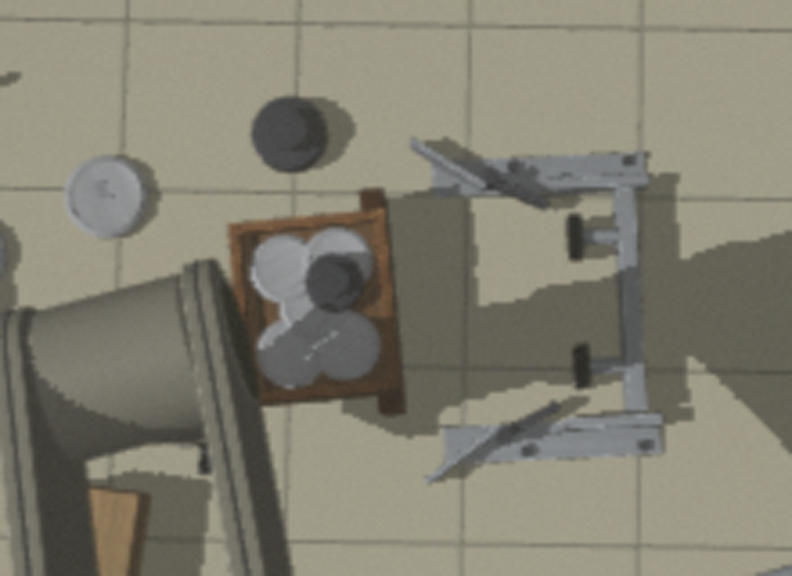

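The picture shows the crate now turned counter-clockwise: its front edge runs (383,190)–(403,413) with the right corner ahead, and the dock mouth is clear of it. Depth gives +3.0°. I'll push 13 mm further.

```bash
python3 -m crank '[[[-0.003,0,0,0,0,0],[-0.006,0,0,0,0,0],[-0.009,0,0,0,0,0],[-0.012,0,0,0,0,0],[-0.014,0,0,0,0,0]]]'
python3 -c "
from h import *
front();go(-290,68,15)"
```

```text
time: 9.9
tool_pos: [468.5, 178.6, 14.5]
tcp_rot: [179.7, -0.7, 93.6]
ft_force: [-5.2, 8.2, 3.2]
finger_gap: -0.3
front: ang(+ccw) 6.99 xy [-196.4    6.4] width 181.5 n 35 rms 1.51 BL [-270.    72.9] BR [-251.8  -76. ] t 9.95
shift [0.0264 0.136  0.0005] turn [ 0.0052 -0.0116 -0.0004] | tcp dock [-263.6  -68. ] z 14.4 F [-5.   7.5  3.1] t 9.95
```

```bash
python3 -m crank '[[[0.015,0,0,0,0,0],[0.035,0.003,0,0,0,0],[0.038,0.05,0,0,0,0],[0.038,0.095,0,0,0,0],[0.034,0.136,0,0,0,0],[0.028,0.136,0,0,0,0],[0.023,0.136,0,0,0,0],[0.019,0.136,0,0,0,0],[0.016,0.136,0,0,0,0],[0.013,0.136,0,0,0,0]]]'
python3 -m crank '[[[-0.003,0,0,0,0,0],[-0.006,0,0,0,0,0],[-0.009,0,0,0,0,0],[-0.012,0,0,0,0,0],[-0.015,0,0,0,0,0],[-0.018,0,0,0,0,0],[-0.021,0,0,0,0,0],[-0.024,0,0,0,0,0]]]'
python3 -c "
from h import *
front();go(-290,68,15)"
```

```text
time: 11.2
tool_pos: [603.5, 200.9, 15.7]
tcp_rot: [179.6, -0.8, 93.6]
ft_force: [2.3, 7.1, -2.5]
finger_gap: -0.1
time: 12.2
tool_pos: [605.7, 178.4, 16.3]
tcp_rot: [179.5, -0.9, 93.6]
ft_force: [3.4, 6.9, -1.0]
finger_gap: -0.0
front: ang(+ccw) 0.37 xy [-178.2    0.9] width 183.7 n 39 rms 1.09 BL [-243.7   75.5] BR [-242.7  -74.5] t 12.25
shift [ 0.0353 -0.0009  0.0018] turn [ 0.0094 -0.0153  0.0002] | tcp dock [-254.7   68.9] z 16.3 F [ 3.9  6.1 -1.4] t 12.25
```

```bash
python3 -m crank '[[[-0.003,0,0,0,0,0],[-0.006,0,0,0,0,0],[-0.009,0,0,0,0,0],[-0.012,0,0,0,0,0],[-0.015,0,0,0,0,0],[-0.018,0,0,0,0,0],[-0.021,0,0,0,0,0],[-0.022,0,0,0,0,0]]]'
python3 -c "
from h import *
front(save='p3');go(-290,-68,15)"
```

```text
time: 13.25
tool_pos: [607.8, 157.3, 16.7]
tcp_rot: [179.3, -1.0, 93.6]
ft_force: [3.3, 5.8, -1.2]
finger_gap: 0.1
front: ang(+ccw) -5.6 xy [-163.7   -1.8] width 184.2 n 38 rms 1.1 BL [-221.    79.2] BR [-235.7  -70.1] t 13.3
shift [ 0.0562 -0.1376  0.0011] turn [ 0.012  -0.017   0.0005] | tcp dock [-233.8   69.6] z 16.8 F [ 3.6  4.5 -2. ] t 13.3
```

View pics/p3.png

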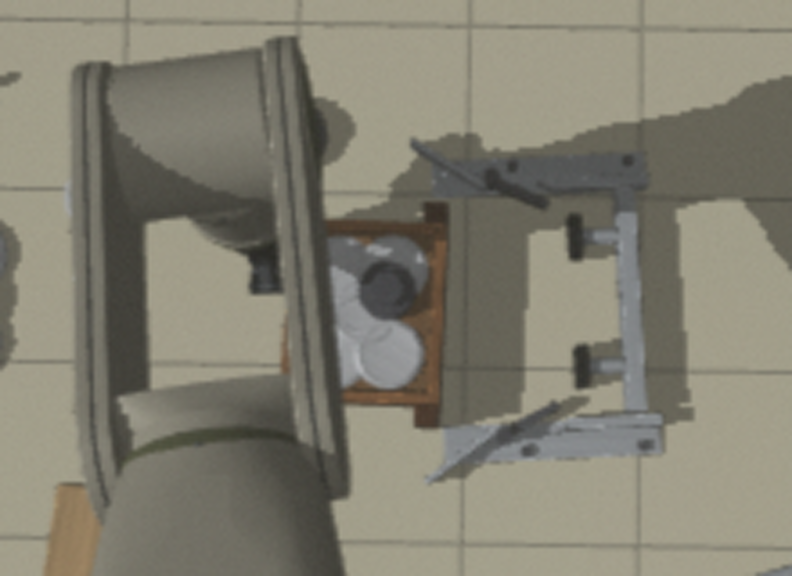

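The front edge (447,205)–(437,427) shows the left corner ahead, at about −5.6°. I'll push 4 mm more for margin, then switch to the right corner.

```bash
python3 -m crank '[[[-0.003,0,0,0,0,0],[-0.005,0,0,0,0,0],[-0.005,0,0,0,0,0]]]'
python3 -c "
from h import *
front();go(-270,-68,15)"
```

```text
time: 13.68
tool_pos: [608.4, 153.1, 17.2]
tcp_rot: [179.2, -1.1, 93.6]
ft_force: [2.7, 4.6, -2.5]
finger_gap: -0.1
front: ang(+ccw) -6.33 xy [-160.9   -2.6] width 181.7 n 40 rms 1.04 BL [-217.2   79.1] BR [-233.8  -69.9] t 13.72
shift [ 0.0403 -0.138   0.001 ] turn [ 0.0138 -0.0183  0.0007] | tcp dock [-229.7   70. ] z 17.2 F [ 4.1  4.3 -3.1] t 13.72
```

```bash
python3 -m crank '[[[0.015,0,0,0,0,0],[0.035,-0.003,0.001,0.006,-0.009,0],[0.038,-0.05,0.001,0.013,-0.018,0],[0.038,-0.095,0.001,0.013,-0.018,0],[0.034,-0.135,0.001,0.013,-0.018,0],[0.028,-0.135,0.001,0.013,-0.018,0],[0.023,-0.135,0.001,0.013,-0.018,0],[0.019,-0.135,0.001,0.013,-0.018,0],[0.016,-0.135,0.001,0.013,-0.018,0],[0.013,-0.135,0.001,0.013,-0.018,0]]]'
python3 -c "
from h import *
front();go(-270,-68,15)"
```

```text
time: 14.98
tool_pos: [473.3, 158.3, 14.8]
tcp_rot: [180.0, -0.1, 93.6]
ft_force: [-3.3, 8.9, 2.9]
finger_gap: 0.2
front: ang(+ccw) -5.66 xy [-160.6   -3.2] width 180.9 n 38 rms 1.12 BL [-217.8   77.8] BR [-232.6  -71.5] t 15.03
shift [ 0.0268 -0.0033 -0.0002] turn [ 0.0007 -0.0021  0.0002] | tcp dock [-243.2  -64.7] z 14.7 F [-1.1  4.6  2.6] t 15.03
```

```bash
python3 -m crank '[[[-0.004,0,0,0,0,0],[-0.008,0,0,0,0,0],[-0.012,0,0,0,0,0],[-0.016,0,0,0,0,0],[-0.020,0,0,0,0,0],[-0.024,0,0,0,0,0],[-0.028,0,0,0,0,0],[-0.032,0,0,0,0,0],[-0.036,0,0,0,0,0],[-0.038,0,0,0,0,0]]]'
python3 -c "
from h import *
front(save='p4');go(-270,0,15)"
```

```text
time: 16.27
tool_pos: [474.7, 121.8, 14.6]
tcp_rot: [-179.9, -0.3, 93.6]
ft_force: [-6.1, 9.6, 4.8]
finger_gap: 0.3
front: ang(+ccw) 5.42 xy [-138.8    7. ] width 183.1 n 37 rms 1.59 BL [-210.6   75.5] BR [-196.5  -73.8] t 16.32
shift [ 0.0634  0.0655 -0.0002] turn [-0.0014 -0.0047  0.0001] | tcp dock [-206.6  -65.5] z 14.6 F [-6.5  7.9  4.9] t 16.32
```

View pics/p4.png

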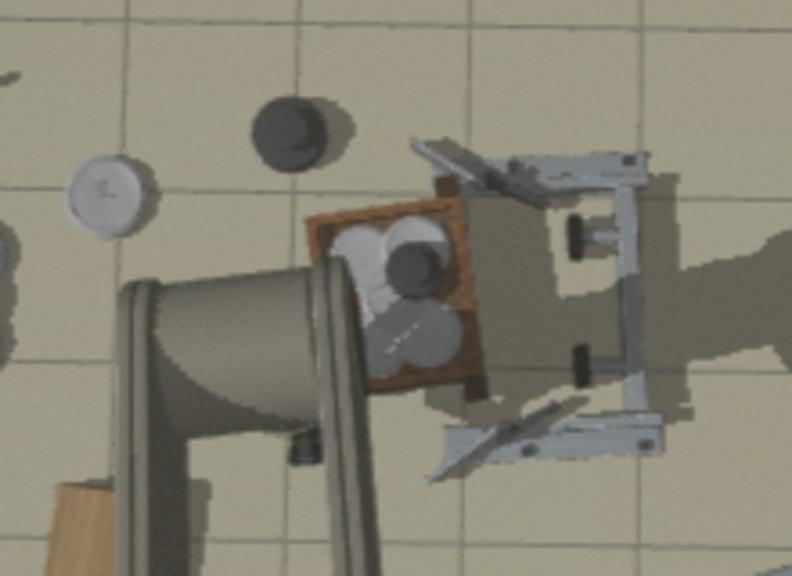

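The front edge (457,178)–(486,398) shows the right corner ahead. The left cleat at (447,187) is just short of the left guide, at +5.4°. A small extra push will secure the fourth swing.

```bash
python3 -m crank '[[[-0.003,0,0,0,0,0],[-0.005,0,0,0,0,0],[-0.005,0,0,0,0,0]]]'
python3 -c "
from h import *
front();go(-270,3,15);crate(guess=(*d2w(-136,6),YD+0.11))"
```

```text
time: 16.7
tool_pos: [474.4, 117.9, 14.7]
tcp_rot: [-179.8, -0.4, 93.6]
ft_force: [-5.4, 7.0, 5.4]
finger_gap: 0.0
front: ang(+ccw) 6.53 xy [-136.5    8.9] width 184.0 n 33 rms 1.52 BL [-209.6   76. ] BR [-192.5  -73. ] t 16.75
shift [ 0.0671  0.069  -0.0001] turn [-0.0029 -0.007   0.    ] | tcp dock [-202.9  -66. ] z 14.6 F [-4.7  7.3  5.2] t 16.75
crate dock xy [-131.7   10.6] ang(+ccw) 5.2 cc 0.576 BL [-203.2   79.4] BR [-189.6  -69.9]
```

```bash
python3 -m crank '[[[0.02,0,0,0,0,0],[0.05,0.005,0,0,0,0],[0.067,0.03,0,0,-0.007,0],[0.067,0.069,0,0,-0.007,0],[0.067,0.069,0.006,0,-0.007,0],[0.067,0.069,0.006,0,-0.007,0]]]' 0
python3 -c "
from h import *
front(save='p5');go(-230,3,8);crate(guess=(*d2w(-136,9),YD+0.11))
p,d=r.snapshot('wrist');cv2.imwrite('pics/w5.png',p)"
```

```text
time: 17.55
tool_pos: [537.8, 188.7, 7.6]
tcp_rot: [-179.7, 0.0, 93.6]
ft_force: [-0.1, 0.1, -0.1]
finger_gap: 85.6
front: ang(+ccw) 6.57 xy [-136.1    8.9] width 184.0 n 38 rms 1.29 BL [-209.3   76. ] BR [-192.1  -73. ] t 17.6
shift [-0.0396  0.0014 -0.0001] turn [-0.0053  0.0004 -0.0002] | tcp dock [-269.6    1.6] z 7.9 F [-0.5 -0.   0.8] t 17.6
crate dock xy [-132.9    9.3] ang(+ccw) 7.2 cc 0.794 BL [-206.8   75.6] BR [-188.   -73.2]
```

View pics/p5.png

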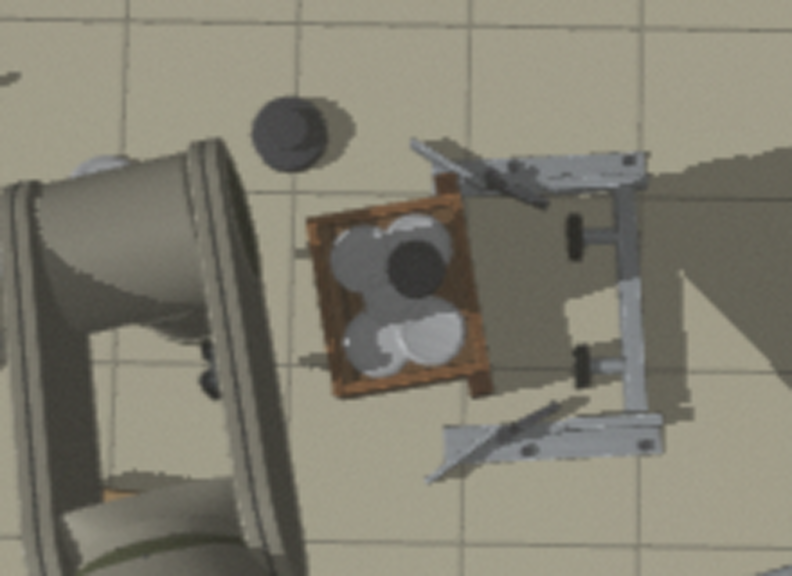

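View pics/w5.png

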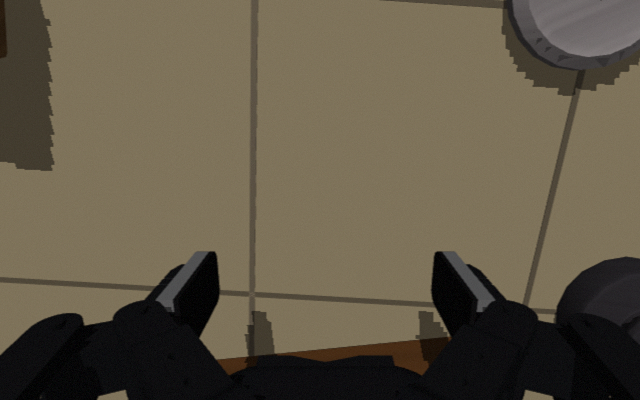

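The overhead view shows the crate free of the arm at +6.6°, weight in place at (415,268). The wrist view shows the open fingers behind the back wall (brown strip at the bottom, y≈350). Next I'll press with both open fingers, which squares the crate as it goes in.

```bash
python3 -m crank '[[[-0.02,-0.001,0,0,0,0],[-0.04,-0.001,0,0,0,0],[-0.047,-0.001,0,0,0,0],[-0.050,-0.001,0,0,0,0],[-0.053,-0.001,0,0,0,0],[-0.056,-0.001,0,0,0,0],[-0.060,-0.001,0,0,0,0],[-0.064,-0.001,0,0,0,0],[-0.068,-0.001,0,0,0,0],[-0.072,-0.001,0,0,0,0]]]'
python3 -c "
from h import *
front(save='p6');go(-230,3,8)"
```

```text
time: 18.95
tool_pos: [541.4, 119.9, 8.8]
tcp_rot: [-179.8, -0.2, 93.7]
ft_force: [-3.2, 19.3, 1.7]
finger_gap: 85.3
front: ang(+ccw) 4.34 xy [-122.7    3.9] width 180.9 n 38 rms 1.41 BL [-193.2   73.8] BR [-181.9  -75.8] t 19.0
shift [0.0294 0.0021 0.0009] turn [-0.0039 -0.0039  0.0018] | tcp dock [-200.6    0.9] z 8.8 F [-1.7 11.1  0.9] t 19.0
```

View pics/p6.png

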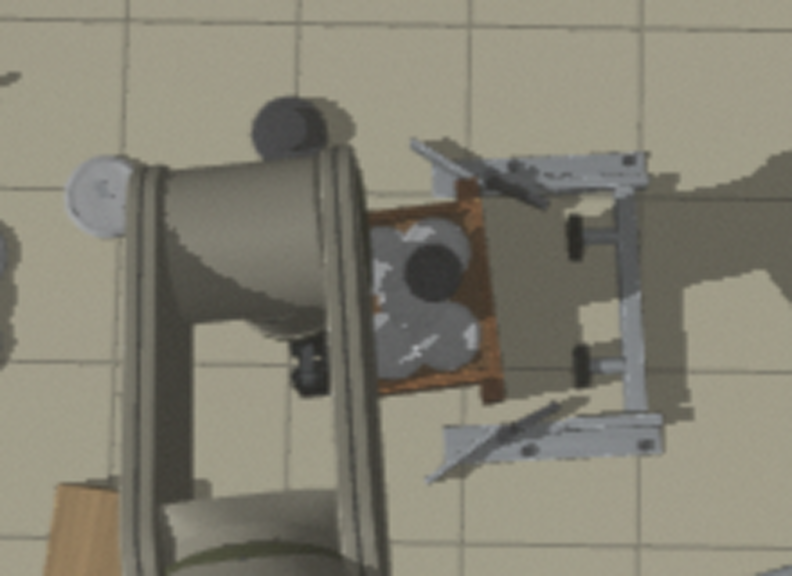

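The left cleat at (467,190) is resting on the left guide and being steered inward, and the force is moderate (11 N at rest). I'll continue slowly.

```bash
python3 -m crank '[[[-0.002,0,0,0,0,0],[-0.005,0,0,0,0,0],[-0.008,0,0,0,0,0],[-0.011,0,0,0,0,0],[-0.013,0,0,0,0,0],[-0.013,0,0,0,0,0]]]'
python3 -c "
from h import *
front();go(-150,0,8)"
```

```text
time: 19.75
tool_pos: [542.4, 108.7, 8.8]
tcp_rot: [-179.8, -0.3, 93.8]
ft_force: [2.0, 6.6, -1.7]
finger_gap: 85.2
front: ang(+ccw) 1.71 xy [-113.3    2.7] width 183.4 n 39 rms 1.18 BL [-180.5   75.8] BR [-176.   -74.2] t 19.8
shift [-0.0394 -0.0014  0.0006] turn [-0.003  -0.0059  0.0033] | tcp dock [-189.4    1.3] z 8.8 F [ 1.1  8.5 -1.9] t 19.8
```

```bash
python3 -m crank '[[[-0.004,-0.001,0,0,0,0.003],[-0.008,-0.001,0,0,0,0.003],[-0.012,-0.001,0,0,0,0.003],[-0.016,-0.001,0,0,0,0.003],[-0.020,-0.001,0,0,0,0.003],[-0.024,-0.001,0,0,0,0.003],[-0.028,-0.001,0,0,0,0.003],[-0.032,-0.001,0,0,0,0.003],[-0.036,-0.001,0,0,0,0.003],[-0.036,-0.001,0,0,0,0.003]]]'
python3 -c "
from h import *
front(save='p7');go(-120,0,8)"
```

```text
time: 21.05
tool_pos: [543.7, 75.0, 8.7]
tcp_rot: [-179.8, -0.5, 93.7]
ft_force: [-0.3, 10.0, 2.9]
finger_gap: 85.6
front: ang(+ccw) 0.4 xy [-78.9   0.7] width 182.3 n 35 rms 0.74 BL [-144.4   75.2] BR [-143.3  -74.8] t 21.1
shift [-0.0358 -0.0005  0.0004] turn [-0.0029 -0.0087  0.0014] | tcp dock [-155.8    0.5] z 8.8 F [-1.1 10.2  2.6] t 21.1
```

View pics/p7.png

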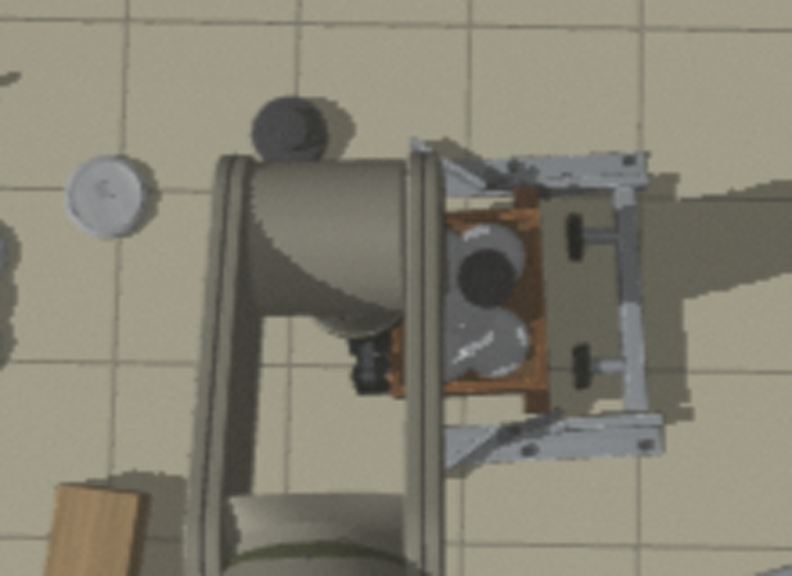

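The crate is square (0.4°) and centred, with its cleats at (525,195) and (537,400) spreading the catches. The buffers at (575,235) and (582,365) are still ahead. I'll carry on up to the buffers.

```bash
python3 -m crank '[[[-0.003,0,0,0,0,0],[-0.006,0,0,0,0,0],[-0.009,0,0,0,0,0],[-0.012,0,0,0,0,0],[-0.015,0,0,0,0,0],[-0.018,0,0,0,0,0],[-0.021,0,0,0,0,0],[-0.024,0,0,0,0,0],[-0.024,0,0,0,0,0]]]'
python3 -c "
from h import *
front();go(-120,0,8)"
```

```text
time: 22.22
tool_pos: [545.2, 53.4, 8.7]
tcp_rot: [-179.9, -0.7, 93.7]
ft_force: [-1.0, 9.1, 1.8]
finger_gap: 85.5
front: ang(+ccw) 0.01 xy [-57.8   2.2] width 185.6 n 39 rms 1.34 BL [-122.8   77.2] BR [-122.8  -72.8] t 22.27
shift [-0.0141 -0.0007  0.0006] turn [-0.0026 -0.0116  0.0025] | tcp dock [-134.1    0.7] z 8.7 F [-0.7  9.8  1.8] t 22.27
```

```bash
python3 -m crank '[[[-0.002,0,0,0,0,0],[-0.004,0,0,0,0,0],[-0.006,0,0,0,0,0],[-0.008,0,0,0,0,0],[-0.009,0,0,0,0,0]]]'
python3 -m crank '[[[-0.0015,0,0,0,0,0],[-0.003,0,0,0,0,0],[-0.0045,0,0,0,0,0],[-0.005,0,0,0,0,0]]]'
python3 -c "
from h import *
front(save='p8');go(-120,0,8)
p,d=r.snapshot('scene');cv2.imwrite('pics/s8.png',p)"
```

```text
time: 22.9
tool_pos: [545.7, 48.1, 8.8]
tcp_rot: [-179.9, -1.0, 93.8]
ft_force: [-1.1, 17.4, 1.9]
finger_gap: 85.3
time: 23.4
tool_pos: [545.6, 47.1, 8.9]
tcp_rot: [-179.8, -1.3, 93.8]
ft_force: [-2.1, 19.5, 4.4]
finger_gap: 84.9
front: ang(+ccw) 0.55 xy [-50.6   0.8] width 183.8 n 37 rms 1.35 BL [-116.3   75.1] BR [-114.9  -74.9] t 23.45
shift [-0.0078 -0.0006  0.0007] turn [-0.0029 -0.0221  0.0044] | tcp dock [-127.8    0.6] z 8.9 F [-1.8 18.7  2.5] t 23.45
```

View pics/p8.png

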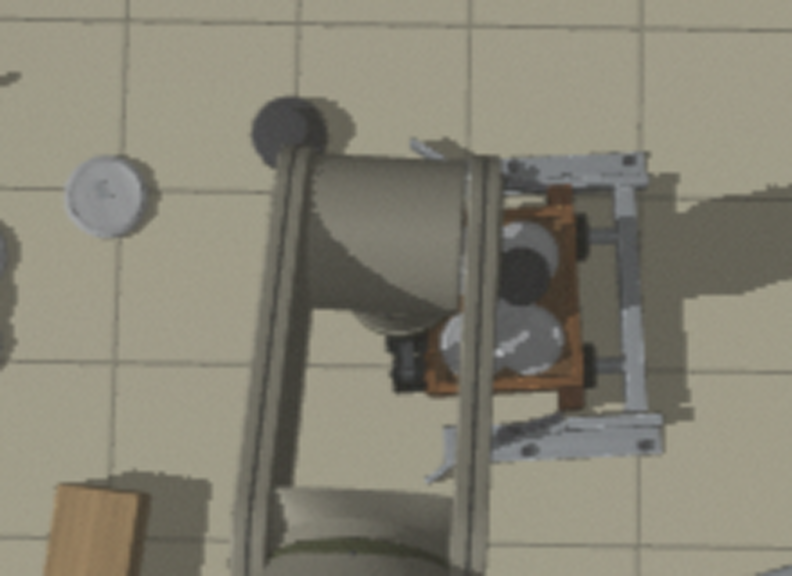

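Buffer contact: the crate front is against the buffers at (580,235) and (590,365), with 19 N of force and about 6 mm still to go. The arm yields under load and each call restarts from the measured pose, so I'll ramp in one longer call.

```bash
python3 -m crank '[[[-0.003,0,0,0,0,0],[-0.005,0,0,0,0,0],[-0.006,0,0,0,0,0],[-0.007,0,0,0,0,0],[-0.008,0,0,0,0,0],[-0.009,0,0,0,0,0],[-0.010,0,0,0,0,0],[-0.010,0,0,0,0,0]]]'
python3 -c "
from h import *
front();go(-120,0,8)"
```

```text
time: 24.5
tool_pos: [545.7, 42.7, 8.9]
tcp_rot: [-179.8, -1.7, 93.9]
ft_force: [-2.1, 26.4, 5.3]
finger_gap: 85.4
front: ang(+ccw) -0.1 xy [-46.2   0.2] width 181.0 n 42 rms 1.79 BL [-111.1   75.3] BR [-111.3  -74.7] t 24.55
shift [-0.0035 -0.0005  0.0008] turn [-0.0033 -0.0297  0.0056] | tcp dock [-123.5    0.5] z 8.9 F [-2.9 26.7  5. ] t 24.55
```

```bash
python3 -m crank '[[[-0.005,0,0,0,0,0],[-0.006,0,0,0,0,0],[-0.007,0,0,0,0,0],[-0.008,0,0,0,0,0],[-0.009,0,0,0,0,0],[-0.010,0,0,0,0,0],[-0.010,0,0,0,0,0]]]'
python3 -c "
from h import *
front();go(-120,0,8)
p,d=r.snapshot('scene');cv2.imwrite('pics/s9.png',cv2.resize(p[140:290,230:430],None,fx=4,fy=4,interpolation=cv2.INTER_CUBIC))"
```

```text
time: 25.42
tool_pos: [545.8, 39.7, 9.1]
tcp_rot: [-179.8, -2.3, 94.0]
ft_force: [-4.1, 32.2, 5.5]
finger_gap: 85.3
front: ang(+ccw) -0.15 xy [-43.2   1.7] width 183.5 n 41 rms 1.24 BL [-108.    76.8] BR [-108.4  -73.2] t 25.48
shift [-0.0004 -0.0004  0.001 ] turn [-0.0038 -0.0393  0.0068] | tcp dock [-120.4    0.4] z 9.0 F [-4.5 31.9  7. ] t 25.48
```

View pics/s9.png

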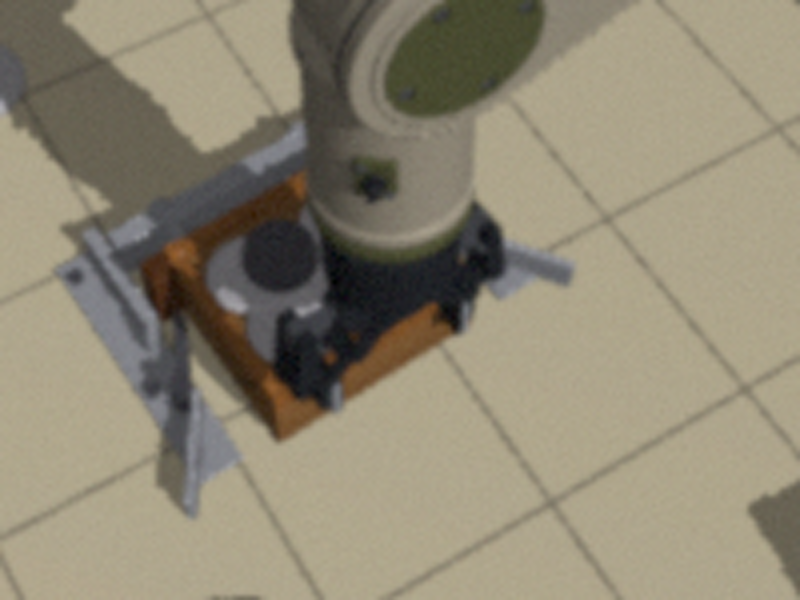

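The left catch tip at about (183,320) is back at its original place, just behind the left cleat at (160,285). The arm hides the right catch in this view, so I'll check it from above.

```bash
python3 -c "
from h import *
p,d=r.snapshot('top');cv2.imwrite('pics/t9.png',cv2.resize(p[130:245,290:390],None,fx=5,fy=5,interpolation=cv2.INTER_CUBIC))
q=cv2.imread('pics/top0.png');cv2.imwrite('pics/t9b.png',np.hstack([cv2.resize(q[200:245,290:390],None,fx=4,fy=4,interpolation=2),cv2.resize(p[200:245,290:390],None,fx=4,fy=4,interpolation=2)]))"
```

```text
(no output)
```

View pics/t9b.png

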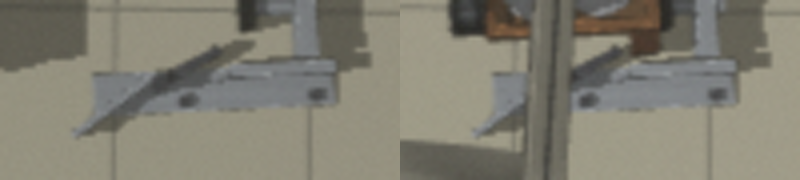

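View pics/t9.png

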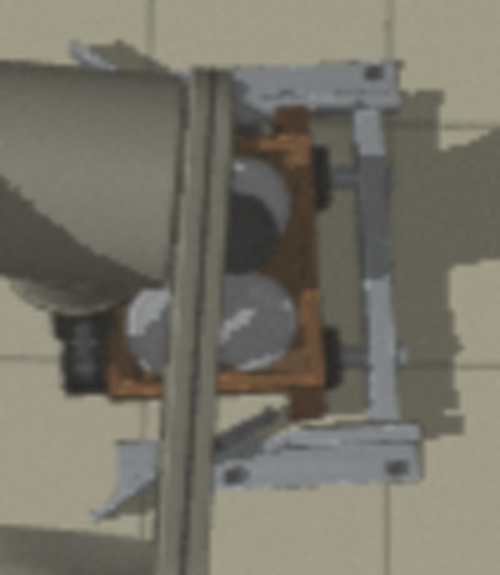

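Compared side by side, the right catch tip is at (220,47) before and (217+400,47) now, so it has sprung back in behind the cleat at (645,45). The left one looks the same at (268,125). I'll ease off gently, retreat, and check that the crate holds.

```bash
python3 -m crank '[[[-0.002,0,0,0,0,0],[0.0,0,0,0,0,0],[0.002,0,0,0,0,0],[0.004,0,0,0,0,0],[0.006,0,0,0,0,0],[0.009,0,0,0,0,0],[0.015,0,0,0.0,0,0],[0.03,0,0,0,0.0,0],[0.05,0,0,0,0.0,0],[0.08,0,0,0,0,0]]]'
python3 -m crank '[[[0.02,0,-0.03,0,0,0],[0.05,0,-0.08,0,0,0],[0.09,0,-0.12,0,0,0],[0.14,0,-0.13,0,0,0],[0.16,0,-0.13,0,0,0],[0.16,0,-0.13,0,0,0]]]'
python3 -c "
from h import *
front(xr=(-150,60));go(-120,0,8);crate(guess=(*d2w(-45,0),YD))
p,d=r.snapshot('top');cv2.imwrite('pics/t10.png',cv2.resize(p[130:245,260:390],None,fx=5,fy=5,interpolation=cv2.INTER_CUBIC))
p,d=r.snapshot('scene');cv2.imwrite('pics/s10.png',cv2.resize(p[140:290,230:430],None,fx=4,fy=4,interpolation=cv2.INTER_CUBIC))"
```

```text
time: 26.82
tool_pos: [540.1, 120.8, 12.3]
tcp_rot: [-179.8, -2.3, 94.0]
ft_force: [-0.1, -1.9, 1.2]
finger_gap: 85.7
time: 27.58
tool_pos: [528.8, 276.8, 147.7]
tcp_rot: [-179.7, -2.2, 94.1]
ft_force: [0.5, -0.9, -1.8]
finger_gap: 85.6
front: ang(+ccw) 0.31 xy [-49.    1.1] width 184.0 n 40 rms 1.59 BL [-114.4   75.8] BR [-113.5  -74.2] t 27.62
shift [-0.2418  0.0006  0.1301] turn [-0.0055 -0.0381  0.0079] | tcp dock [-356.7   -1.7] z 147.2 F [-0.8 -0.5  0.3] t 27.62
crate dock xy [-47.2   0.9] ang(+ccw) 0.68 cc 0.819 BL [-113.1   75.1] BR [-111.3  -74.9]
```

View pics/t10.png

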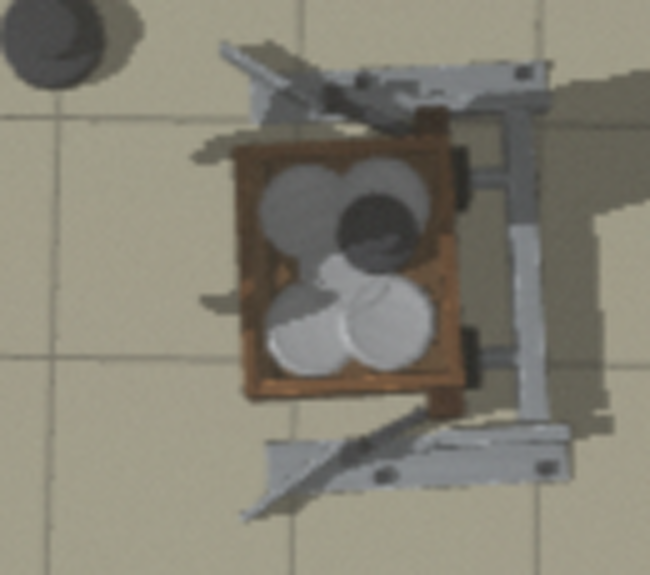

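View pics/s10.png

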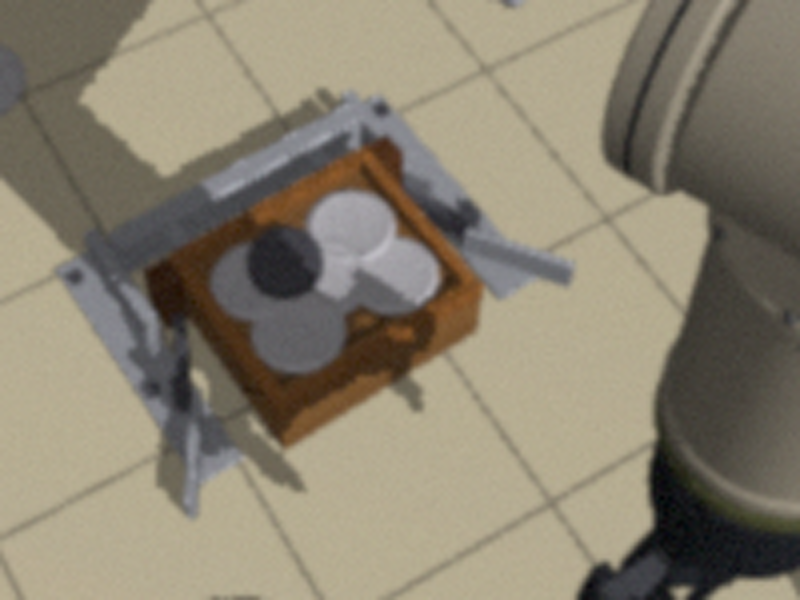

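The fingers are clear, the crate has stayed in, and the weight is on the cans. I'll compare both catches with their start pictures at a larger scale before handing in, and check the bystanders.

Run:
```python
from h import *
p,d=r.snapshot('top'); q=cv2.imread('pics/top0.png')
z=lambda im,y,x:cv2.resize(im[y:y+28,x:x+48],None,fx=8,fy=8,interpolation=cv2.INTER_CUBIC)
cv2.imwrite('pics/c11.png',np.vstack([np.hstack([z(q,136,300),z(p,136,300)]),np.hstack([z(q,206,306),z(p,206,306)])]))
P,u,v=cloud("top",d)
dif=cv2.absdiff(p,q).max(2)
for n,(x0,y0,x1,y1) in dict(block=(198,230,232,280),can=(206,140,234,168),can2=(412,134,438,160),tongs=(376,244,462,276),basin=(438,136,530,226),pile=(150,156,195,210),lookalike=(258,124,284,150)).items():
    a=q[y0:y1,x0:x1];b=cv2.cvtColor(p,6)[y0-6:y1+6,x0-6:x1+6]
    m=cv2.matchTemplate(b,cv2.cvtColor(a,6),cv2.TM_CCOEFF_NORMED);_,mx,_,l=cv2.minMaxLoc(m);print(n,"px shift",l[0]-6,l[1]-6,round(mx,2))
s=r.sense();print(s["ft_force"].round(1),s["tool_pos"].round(0))
```

```text
block px shift 6 6 0.4
can px shift 0 0 0.13
can2 px shift -2 0 0.26
tongs px shift 0 0 0.63
basin px shift 0 0 0.64
pile px shift 0 0 0.63
lookalike px shift 0 0 1.0
[ 0.1 -0.  -0.8] [530. 274. 148.]
```

View pics/c11.png

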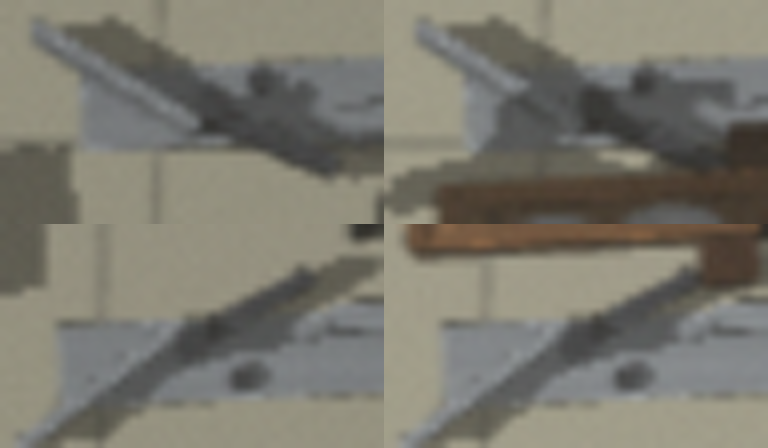

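Both catches lie at their starting angles, with tips (331,165) and (310,270) hard behind the cleats. The overhead template check is spoilt by arm and shadow for some bystanders, so I'll look once more with the scene camera.

Run:
```python
from h import *
p,d=r.snapshot('scene');cv2.imwrite('pics/s12.png',p)
for t in ("block","flat_can","can_pile","tongs","basin","crate"):
    for L in r.look_for(t,"scene")[:2]: print(t,np.round(L["extent"]),round(L["conf"],2))
```

```text
block [435. 255. 502. 308.] 0.89
block [268. 174. 350. 252.] 0.42
flat_can [339. 336. 373. 376.] 0.73
flat_can [240. 164. 371. 271.] 0.69
can_pile [392. 361. 455. 398.] 0.68
tongs [305. 100. 363. 138.] 0.72
basin [189.  61. 273. 128.] 0.92
basin [293. 197. 312. 217.] 0.29
crate [340. 338. 376. 377.] 0.39
```

View pics/s12.png

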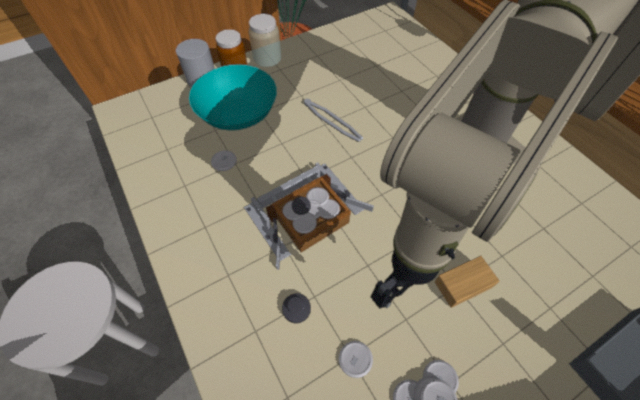

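The block (468,281), flat cans (356,359) and (224,161), can pile (425,385), tongs and basin are all where they started. The crate is docked at (310,212) with the weight on it, and the robot touches nothing, so I'm handing in.

```bash
python3 -c "
from bench import r
print(r.hand_in(), r.sense()['time'])"
```

```text
the job is handed in; nothing more can be done
the job is handed in; nothing more can be done
```

The crate is in the dock, with both catches back at their starting angles behind its front cleats and the weight still on the cans. I handed in at about 28 s; no verdict was reported.

**Pushes:** I pushed the back corners in turn with shut fingers, left, right, left, right. The swings reached −7.7°, +7.0°, −6.3° and +6.6° from square (minus is clockwise).

**Docking:** I opened the fingers and pressed the crate straight in against the buffers. The highest wrist force I read was about 32 N, against the 45 N limit.

**Last checks:**
- **Position:** The crate sat square within about 0.7°, 1 mm off centre and still held after the fingers backed off.
- **Other things:** Everything else on the bench looked unmoved in the scene picture, and the robot was touching nothing.

**Checks that failed or disagreed:**
- **Depth along the dock:** My two measures put the crate at x = −47 and −49 mm, against −45 nominal. That would put the cleats at −2 to −4 mm against the −3 mm limit. My dock origin is only good to about 3 mm, so I relied on the catches being visibly sprung in behind the cleats.
- **Crate tracking:** The picture-matching tracker was unreliable whenever the arm covered the crate, so I used the depth camera's view of the front edge instead.
- **Other things, from above:** The overhead check was spoiled by the arm and its shadow for the block and the flat cans, so the scene picture is the evidence there.

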